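# Load a wax puck into the spring magazine

### The job

Load the red wax refill puck into the spring magazine with the orange mouth: push it down flat through the mouth until both steel catches have snapped over it and it stays down, and take your hand away. Leave the yellow and the white puck where they lie.

Things in the scene. Friction and masses are not known exactly. Their poses are not given: they have to be found in the camera images.
- magazine: Fixed magazine, empty. Origin: tube axis at bench level, z up. 130 mm base plate, 8 thick. Orange mouth: rim at z=73 mm, 83 mm wide (89 outside), narrows in 11 mm to the 62.5 mm bore. White follower disc in the bore, top at z=59, spring 2.5 to 6.9 N, sinks 44 mm to a stop. Two steel spring catches at +y and -y, undersides at z=50, tips 26 mm from the axis; their housings reach 55 mm out, 63 high.
- red_puck: Red wax puck to load: disc 60 mm across, 30 high, 50 to 100 g. Origin: centre of its underside, z up. Grip its upper 13 mm at most, so the fingers clear the rim. Set in the slick mouth it stands on the follower, top at z=89 mm of the magazine. Pushed on top by closed fingers (10 to 20 N) to top z=45 to 47, then let go, it is caught, top at 50; pushed less, it rises again.
- yellow_puck: Yellow wax puck of the same size and shape, 60 x 30 mm, origin at the centre of its underside. Not wanted: leave it where it lies.
- white_puck: Cream-white wax puck of the same size and shape, 60 x 30 mm, origin at the centre of its underside. Not wanted: leave it where it lies.
Things that resemble listed ones, but are neither listed nor needed, are in the scene too. Several things look just like the red_puck: the one meant starts farthest to the robot's left. There is more than one size of the magazine; the job needs the larger.

How it is judged (in metres and radians):
At the end, for the whole second after the job is handed in: The red puck stays in the bore under the catches: its axis within 6 mm of the magazine's, flat within 10 degrees, its underside 12 to 24 mm above the magazine's origin (nominally 20 mm), at rest; the yellow and white pucks are within 30 mm of where they lay (horizontal distance between red_puck and magazine below 0.006 m and z of red_puck in the frame of magazine between 0.012 and 0.024 m and angle between the z axis of red_puck and the z axis of magazine, either way round below 0.17 rad and linear speed of red_puck below 0.02 m/s and distance of each of yellow_puck, white_puck from where it was at the start of the episode below 0.03 m); the robot touches nothing.
It fails at once if the yellow or the white puck is shifted by more than 30 mm (distance of any of yellow_puck, white_puck from where it was at the start of the episode above 0.03 m).
It also fails if it takes over 45 s, if anything falls off the work surface, if the arm or the gripper's body presses on something with over 40 N, if the wrist force passes 120 N, or if a joint passes its speed limit or range.

### The arm

A 7-joint arm with a two-finger parallel gripper is mounted at the origin on the work surface. World frame = base frame: x ahead of the robot, y to its left, z up, the work surface at z = 0. Lengths are in mm, angles in rad, forces in N, time in s.
With the tool pointing down it reaches from about 350 to 900 mm from the base axis. Payload 7.2 kg.
Tool frame: the origin (TCP) lies between the finger pads; the fingertips stand 22 mm ahead of it and the grasp point (between the pads) lies 3 mm ahead of it; z points along the fingers, y is the line along which they close (so a half turn about z gives the same grasp; the last joint's range is limited). The gripper opens to 88 mm and grips with 3 to 60 N. Pads are 20 mm wide; open, the fingers measure 115 mm over their backs; the gripper's body (75 mm by 178 mm) begins 61 mm behind the grasp point.
Start: joints at [-1.346, 0.411, -0.013, 1.596, 0.006, 1.134, -0.082], TCP at [180.406, 598.4, 244.653] pointing down, gripper open.
Joint ranges: [-2.95, 2.95], [-0.29, 1.99], [-1.47, 1.44], [0.14, 2.54], [-1.03, 4.17], [0.13, 1.85], [-2.86, 2.86]. Speed limits (rad/s): [2.39, 2.39, 3.01, 3.01, 3.14, 3.14, 3.14].

### API

Orientations are given as a unit quaternion [x, y, z, w].
In Python, from bench import arm, vision, silhouettes gives the robot as it stands. The module is installed in compiled form; this text tells all that it offers.
- The arm moves only by the tool drive_tool, never from a script. Its argument "plan" is a list that holds one entry, the list of rows, each a list of 5 numbers: the shift along the tool's x, y, z in cm, then the turn about the tool's z in degrees, then the opening in per cent of the stroke, from 0 (shut) to 100 (fully open). A call has 1 to 5 rows; each row shifts and turns the commanded pose from where the row before left it, along the tool's axes as they then stand; what a row does not reach is not made up. A row lasts 1/10 s, in which the tool goes at most 50 mm and 8.59 degrees, less where a joint would pass 70% of its speed; a pose out of reach is approached as far as the arm can. A call with a gripper value outside its range is refused whole. The fingers move at their own pace and stop on an object; "force" is the grip in N (left out, the last holds). Time passes only in rows, so rows that do not move let the fingers close. It gives the time, the measured TCP pose, the force, the opening and the grip force at its end, in the units of the state.
- arm.observe(): the state, without advancing time (a new reading comes with each control period).
- vision.camera(name): name is "side" or "top"; returns (picture, depth): 400x640x3 uint8, red, green, blue; 400x640 float32, mm along the optical axis (not along the pixel's ray), 0 where there is no reading.
- vision.camera_model(name): a dict with "vfov" (degrees; the focal length in pixels is half the picture's height over the tangent of half this angle, whatever the lens; pixels are square), "cx", "cy" (the principal point, pixels), "R" (3x3) and "t" (3): a world point X has camera coordinates R X + t. Camera axes: x right, y down, z forward; pixel columns grow to the right and rows downward; lengths in mm; the calibration is good to about 2 mm. A picture is of the moment at which its call begins. camera_model takes no time and is no camera call.
- arm.hand_in(): hands the job in; it is judged then, once.
Trained networks look in the newest picture that a camera, given by its name, has taken for a name from the list of things; names that differ only in an ending like _2 or _b are one class to them, and where a whole thing is asked for, a point or a joint stands for the part that bears it (a point fixed in the world has none). Each returns a list of dicts, best first, with "p" (0 to 1); they miss things now and then, are a little off and sometimes report something else, mostly with a low value. They report only what shows in the picture. A call takes as long as a camera call. They do not tell look-alikes from the thing itself.
- silhouettes(camera, label): "region" (400x640 bool, what is visible of it) and "bbox" ([left, top, width, height] in pixels, round what is visible of it).
The state is a dict: "clock": time; "joint_pos": joint angles; "joint_velocities": joint speeds; "effort": joint torques, N m; "position": TCP position; "tcp_rot": TCP orientation; "contact_force": force on the tool from outside, world axes, zero at the start; "ft_torque": the same for the moment, N m; "finger_gap": finger opening in mm; "grasp_force": force on a finger pad.
Only numpy, scipy, OpenCV 4.12 (cv2) and the standard library are available. Lean on these libraries where they do the work, as an engineer would, in place of code of your own. Each camera call takes 0.05 s, during which the arm holds its last target. There are 200 camera calls.

## Working session

There is one attempt and no reset: what is moved stays moved. The work goes in short steps, Python scripts to look and compute and a tool call to move; the robot and the scene stay as the last step left them, time stands still between calls to the robot, and variables do not carry over. Pictures are saved under pics/ and viewed, at most 10 in all, crops included, and the job is handed in when it is done.

Besides the shell and the picture viewer there is one more tool, called after "Call:" by a JSON object that holds its "fn" and its "kwargs". drive_tool: Moves the arm, as the interface text tells. Its arguments: {"type":"object","properties":{"plan":{"type":"array","items":{"type":"array","items":{"type":"array","items":{"type":"number"}}}},"force":{"type":"number"}},"required":["plan"]}

```bash
mkdir -p pics; cat > h.py <<'E'
from bench import arm, vision, silhouettes
import numpy as np, cv2
def cloud(cam,depth):
    m=vision.camera_model(cam);f=200/np.tan(np.radians(m['vfov']/2))
    v,u=np.mgrid[:400,:640]
    P=np.stack([(u-m['cx'])/f*depth,(v-m['cy'])/f*depth,depth],-1)
    return (P-np.array(m['t']))@np.array(m['R'])
E
python3 - <<'E'
from h import *
s=arm.observe();print({k:np.round(v,3) for k,v in s.items()})
for c in('top','side'):
    p,d=vision.camera(c);cv2.imwrite(f'pics/{c}0.png',p[...,::-1]);np.savez(f'{c}0.npz',p=p,d=d)
    m=vision.camera_model(c);print(c,m)
    X=cloud(c,d)
    for l in('red_puck','yellow_puck','white_puck','magazine'):
        for r in silhouettes(c,l):
            g=r['region']&(d>0);q=X[g]
            print(l,round(r['p'],2),r['bbox'],g.sum(),np.round(np.median(q,0)),np.round(np.percentile(q,2,0)),np.round(np.percentile(q,98,0)))
E
```

```text
{'clock': np.float64(0.0), 'joint_pos': array([-1.346,  0.412, -0.013,  1.597,  0.006,  1.134, -0.082]), 'joint_velocities': array([-0.001, -0.002,  0.001, -0.001, -0.001,  0.   , -0.001]), 'effort': array([-0.0000e+00, -5.8796e+01,  6.4200e-01, -2.9108e+01, -5.4000e-02,
        1.8000e-02,  0.0000e+00]), 'position': array([180.297, 597.937, 243.82 ]), 'tcp_rot': array([ 0.146,  0.989, -0.001, -0.   ]), 'contact_force': array([ 0.107, -0.949,  0.033]), 'ft_torque': array([ 0.05 , -0.013,  0.006]), 'grasp_force': np.float64(0.0), 'finger_gap': np.float64(87.787)}
top {'vfov': 49.28755487037325, 'cx': 322.1303776682296, 'cy': 203.84772301422493, 'R': array([[ 0.02010866, -0.99960746,  0.01950791],
       [-0.98454599, -0.02319326, -0.17358361],
       [ 0.17396793, -0.0157159 , -0.9846259 ]]), 't': array([ 20.6461307 , 517.2436332 , 817.65361169])}
red_puck 0.89 [324.2, 213.7, 30.2, 35.4] 656 [469.  -3.  28.] [443. -31.  24.] [496.  21.  31.]
red_puck 0.84 [315.8, 162.2, 27.7, 33.9] 728 [570.  17.  28.] [544. -10.   3.] [599.  45.  31.]
red_puck 0.71 [268.0, 214.7, 27.5, 30.9] 724 [463
[... 544 characters left out ...]
y([[ 0.78893697, -0.61438138,  0.01067648],
       [-0.4485351 , -0.58767304, -0.67339191],
       [ 0.41999373,  0.526475  , -0.7392086 ]]), 't': array([-375.20378809,  287.55146638,  682.29508045])}
red_puck 0.79 [274.7, 181.7, 26.3, 29.2] 743 [459. 103.  29.] [434.  82.   1.] [489. 138.  32.]
red_puck 0.56 [339.8, 182.3, 31.9, 33.0] 712 [565.  11.  29.] [543. -11.   4.] [596.  44.  32.]
yellow_puck 0.59 [252.9, 127.7, 26.4, 29.6] 582 [519. 268.  28.] [494. 249.  -0.] [550. 307.  32.]
magazine 0.92 [353.2, 221.5, 96.7, 84.6] 4573 [ 531. -157.   19.] [ 482. -208.    5.] [600. -86.  73.]
magazine 0.64 [298.1, 279.0, 72.1, 65.8] 2697 [ 370. -155.    8.] [ 335. -190.    1.] [ 422. -106.   51.]
```

View pics/top0.png

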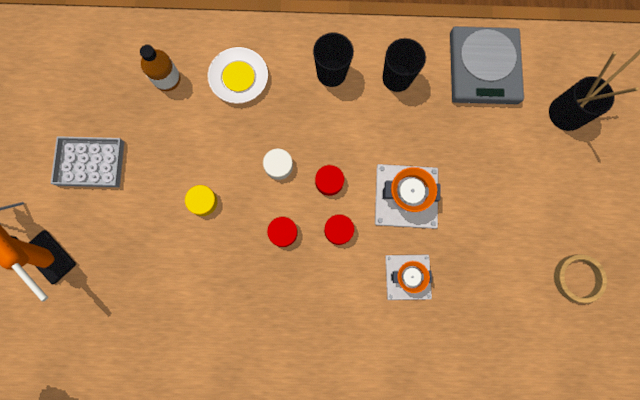

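View pics/side0.png

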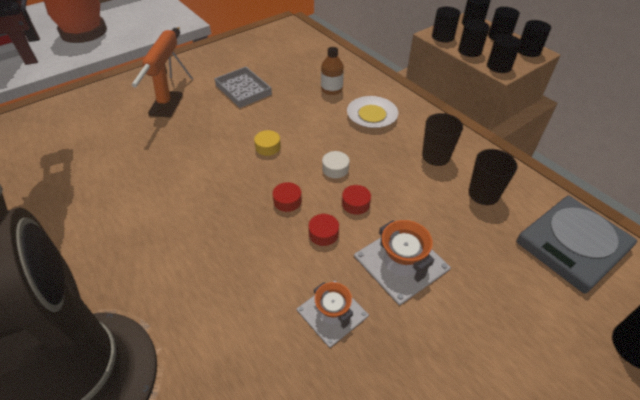

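```bash
cat >> h.py <<'E'
def circ(q):
    xy=q[:,:2].astype(np.float64)
    A=np.c_[2*xy,np.ones(len(xy))]
    s=np.linalg.lstsq(A,(xy**2).sum(1),rcond=None)[0]
    return s[:2],np.sqrt(s[2]+s[:2]@s[:2])
def measure(c,p,d,x0,y0,kind):
    X=cloud(c,d);R=p.astype(int)
    lo,hi=(24,36) if kind=='red' else (66,80)
    near=np.hypot(X[...,0]-x0,X[...,1]-y0)<(45 if kind=='red' else 60)
    col=(R[...,0]>110)&(R[...,2]<60)&((R[...,1]<45) if kind=='red' else (R[...,1]<140))
    q=X[near&col&(d>0)&(X[...,2]>lo)&(X[...,2]<hi)]
    e=cv2.minEnclosingCircle(q[:,:2].astype(np.float32))
    return len(q),np.round(q.mean(0),1),np.round(e[0],1),round(e[1],1),[np.round(t,1) for t in circ(q)]
E
python3 - <<'E'
from h import *
for c in('top','side'):
    z=np.load(f'{c}0.npz')
    print(c,measure(c,z['p'],z['d'],463,110,'red'),measure(c,z['p'],z['d'],536,-147,'mag'))
z=np.load('top0.npz');X=cloud('top',z['d'])
g=(X[...,2]>40)&(z['d']>0)&(X[...,1]>330);q=X[g];print(np.round(q.min(0)),np.round(q.max(0)))
for y in range(330,700,30):
    w=q[abs(q[:,1]-y)<15]
    if len(w):print(y,w.min(0).round(),w.max(0).round())
# base plate yaw
g=(abs(X[...,2]-8)<5)&(np.hypot(X[...,0]-543,X[...,1]+146)<95)&(z['p'].min(-1)>120)
print(cv2.minAreaRect(X[g][:,:2].astype(np.float32)))
E
```

```text
top (663, array([462.7, 110.6,  27.9]), array([462.7, 110.4]), 29.6, [array([462.8, 110.6]), np.float64(20.7)]) (485, array([ 545.2, -145.9,   69.5]), array([ 545.5, -144.8]), 44.4, [array([ 545.7, -144.7]), np.float64(40.4)])
side (338, array([461.1, 106. ,  29.6]), array([461.6, 108.9]), 28.5, [array([461.6, 106.9]), np.float64(19.7)]) (634, array([ 550.4, -143.6,   70.6]), array([ 545.9, -145.5]), 45.0, [array([ 544.9, -145.6]), np.float64(40.3)])
[325. 344.  40.] [821. 649. 149.]
330 [785. 344.  41.] [800. 345.  60.]
360 [763. 345.  40.] [821. 375. 122.]
390 [763. 375.  40.] [806. 402. 121.]
480 [332. 493. 136.] [332. 493. 136.]
510 [325. 495. 125.] [361. 525. 143.]
540 [348. 525. 103.] [406. 555. 147.]
570 [376. 555.  40.] [436. 585. 149.]
600 [431. 585.  69.] [455. 605. 137.]
630 [489. 643.  41.] [501. 645.  62.]
660 [489. 645.  40.] [500. 649.  63.]
((546.2304077148438, -144.65457153320312), (128.96885681152344, 129.75001525878906), 87.95929718017578)
```

Call:
{"fn": "drive_tool", "kwargs": {"plan": [[[-3.6,-3.4,0,0,100],[-3.6,-3.4,0,0,100],[-3.6,-3.4,0,0,100],[-3.6,-3.4,0,0,100],[-3.6,-3.4,0,0,100]]], "force": 20}}

```text
clock: 1.0
position: [304.4, 381.9, 244.9]
tcp_rot: [0.146, 0.989, 0.0, 0.0]
contact_force: [0.4, 0.0, 0.2]
finger_gap: 87.8
grasp_force: 0.0
```

Call:
{"fn": "drive_tool", "kwargs": {"plan": [[[-3.6,-3.4,0,0,100],[-3.6,-3.4,0,0,100],[-3.6,-3.4,0,0,100],[-3.6,-3.4,0,0,100],[-3.6,-3.4,0,0,100]]]}}

```text
clock: 1.5
position: [427.7, 167.1, 245.1]
tcp_rot: [0.146, 0.989, 0.001, 0.0]
contact_force: [1.3, 0.8, -0.4]
finger_gap: 87.7
grasp_force: 0.0
```

```bash
cat >> h.py <<'E'
from scipy.spatial.transform import Rotation as Ro
def go(x,y,z):
    s=arm.observe();R=Ro.from_quat(s['tcp_rot']).as_matrix()
    print('pos',np.round(s['position'],1),'tilt',R[:,2].round(3),'F',np.round(s['contact_force'],1),'gap',round(s['finger_gap'],1),'t',round(s['clock'],2),'cm',np.round(R.T@(np.array([x,y,z])-s['position'])/10,2))
E
python3 -c "from h import *;go(462.5,110,39.5)"
```

```text
pos [427.7 167.1 245.1] tilt [ 0.001  0.001 -1.   ] F [ 1.3  0.8 -0.4] gap 87.7 t 1.5 cm [-4.97 -4.49 20.56]
```

Call:
{"fn": "drive_tool", "kwargs": {"plan": [[[-2.5,-2.2,3.0,0,100],[-2.5,-2.3,3.0,0,100],[0,0,4.0,0,100],[0,0,4.0,0,100],[0,0,0,0,100]]]}}

```text
clock: 2.0
position: [458.9, 110.3, 100.9]
tcp_rot: [0.146, 0.989, -0.002, -0.003]
contact_force: [-0.4, -0.2, 0.5]
finger_gap: 87.7
grasp_force: 0.0
```

```bash
python3 - <<'E'
from h import *
go(462.5,110,39.5)
for c in('top','side'):
    p,d=vision.camera(c);print(measure(c,p,d,462,110,'red'))
    cv2.imwrite(f'pics/{c}1.png',p[...,::-1])
    if c=='side':cv2.imwrite('pics/s1c.png',cv2.resize(p[80:280,180:440,::-1],None,fx=3,fy=3)[:600,:780])
E
```

```text
pos [458.9 110.3 100.9] tilt [-0.007 -0.003 -1.   ] F [-0.4 -0.2  0.5] gap 87.7 t 2.0 cm [-0.38  0.11  6.14]
(0, array([nan, nan, nan]), array([0., 0.]), 0.0, [array([0., 0.]), np.float64(0.0)])
(192, array([457.1, 101.4,  29.6]), array([461.8, 108.2]), 28.3, [array([461.6, 106.6]), np.float64(20.7)])h.py:20: RuntimeWarning: Mean of empty slice.
  return len(q),np.round(q.mean(0),1),np.round(e[0],1),round(e[1],1),[np.round(t,1) for t in circ(q)]
  ret = um.true_divide(
```

View pics/s1c.png

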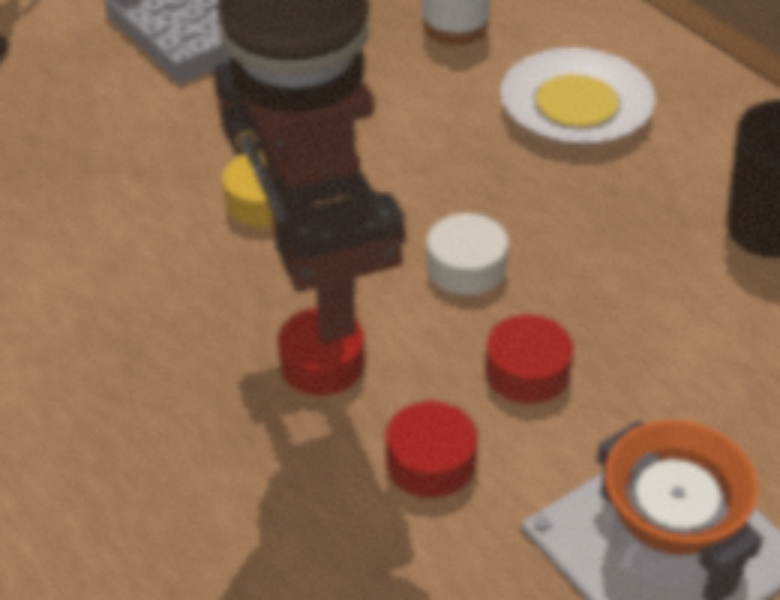

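Call:
{"fn": "drive_tool", "kwargs": {"plan": [[[0,0,3.0,0,100],[0,0,2.0,0,100],[0,0,1.0,0,100],[0,0,0,0,100]]]}}

```text
clock: 2.5
position: [462.3, 111.9, 45.4]
tcp_rot: [0.146, 0.989, 0.0, 0.0]
contact_force: [0.3, -0.5, -0.7]
finger_gap: 87.9
grasp_force: 0.0
```

```bash
python3 -c "from h import *;go(462.5,110,39.5)"
```

```text
pos [462.3 111.9  45.4] tilt [ 0.001  0.    -1.   ] F [ 0.3 -0.5 -0.7] gap 87.9 t 2.5 cm [-0.07 -0.18  0.59]
```

Call:
{"fn": "drive_tool", "kwargs": {"plan": [[[0,-0.1,0.45,0,100],[0,0,0,0,100],[0,0,0,0,40],[0,0,0,0,40],[0,0,0,0,40]]], "force": 20}}

```text
clock: 3.0
position: [461.7, 110.6, 40.4]
tcp_rot: [0.146, 0.989, 0.0, 0.0]
contact_force: [0.7, -0.4, 0.1]
finger_gap: 67.1
grasp_force: 0.0
```

Call:
{"fn": "drive_tool", "kwargs": {"plan": [[[0,0,0,0,40],[0,0,0,0,40],[0,0,0,0,40]]]}}

```text
clock: 3.3
position: [461.7, 110.6, 40.3]
tcp_rot: [0.146, 0.989, 0.0, 0.0]
contact_force: [-0.3, 0.3, 4.0]
finger_gap: 59.9
grasp_force: 20.0
```

Call:
{"fn": "drive_tool", "kwargs": {"plan": [[[0,0,-1.5,0,40],[0,0,-3,0,40],[0,0,-3.5,0,40],[0,0,-3,0,40],[-1.3,-1.8,0,0,40]]]}}

```text
clock: 3.8
position: [470.3, 92.1, 153.5]
tcp_rot: [0.144, 0.99, 0.002, 0.002]
contact_force: [0.8, -0.5, -1.1]
finger_gap: 59.4
grasp_force: 20.0
```

Call:
{"fn": "drive_tool", "kwargs": {"plan": [[[-2.4,-3.4,0,0,40],[-2.7,-3.9,0,0,40],[-2.7,-3.9,0,0,40],[-2.7,-3.9,0,0,40],[-2.2,-3.2,0,0,40]]]}}

```text
clock: 4.3
position: [537.7, -125.1, 150.0]
tcp_rot: [0.146, 0.989, -0.0, 0.0]
contact_force: [1.4, 0.8, -0.2]
finger_gap: 59.4
grasp_force: 20.0
```

Call:
{"fn": "drive_tool", "kwargs": {"plan": [[[-1.4,-1.9,0,0,40],[0,0,0,0,40]]]}}

```text
clock: 4.5
position: [545.6, -148.9, 150.0]
tcp_rot: [0.149, 0.989, -0.001, 0.0]
contact_force: [0.8, -0.3, -0.8]
finger_gap: 59.6
grasp_force: 20.0
```

```bash
python3 - <<'E'
from h import *
go(545.7,-145,99)
p,d=vision.camera('side')
for r in silhouettes('side','red_puck')[:4]: print(r['p'],r['bbox'])
X=cloud('side',d)
R=p.astype(int);g=(R[...,0]>90)&(R[...,1]<45)&(np.hypot(X[...,0]-545,X[...,1]+145)<60)&(X[...,2]>90)
q=X[g];print(len(q),q.min(0),q.max(0),cv2.minEnclosingCircle(q[:,:2].astype(np.float32)))
go(545.7,-145,99)
cv2.imwrite('pics/s2.png',cv2.resize(p[120:320,290:510,::-1],None,fx=3,fy=3))
E
```

```text
pos [ 545.6 -148.9  150. ] tilt [ 0.    -0.002 -1.   ] F [ 0.8 -0.3 -0.8] gap 59.6 t 4.5 cm [0.11 0.39 5.09]
0.91 [340.4, 182.2, 27.5, 31.9]
0.73 [396.0, 206.1, 26.8, 36.4]
0.63 [303.6, 213.1, 37.5, 33.4]
641 [ 515.74862828 -179.06789632  114.52769911] [ 563.38548644 -122.29680558  171.65835971] ((544.5342407226562, -152.44827270507812), 31.15256690979004)
pos [ 545.  -144.7  149.6] tilt [-0.001  0.    -1.   ] F [-0.2  1.3 -1.3] gap 59.7 t 4.6 cm [-0.08 -0.01  5.06]
```

View pics/s2.png

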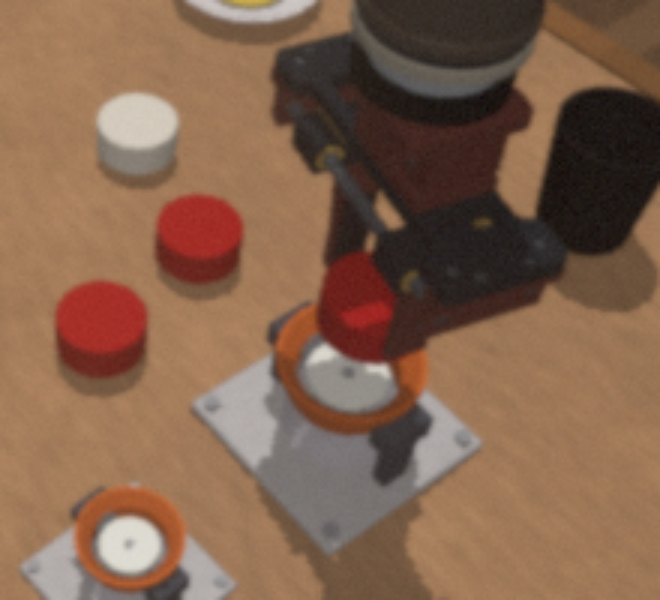

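```bash
python3 - <<'E'
from h import *
p,d=vision.camera('side')
X=cloud('side',d);R=p.astype(int)
g=(R[...,0]>90)&(R[...,1]<45)&(np.hypot(X[...,0]-545,X[...,1]+145)<60)&(X[...,2]>80)&(d>0)
ex=np.array([-.957,.289]);ey=np.array([.289,.957])
q=X[g]-[545,-145,0]
a=q[:,:2]@ex;b=q[:,:2]@ey
print(len(q),a.min(),a.max(),b.min(),b.max())
# section in tool x-z plane, per image row within red
for v in np.where(g.any(1))[0][::3]:
    us=np.where(g[v])[0]; w=X[v,us]-[545,-145,0]
    print(v,us[0],us[-1],[tuple(np.round([t[:2]@ex,t[:2]@ey,t[2]]).astype(int)) for t in w[::6]])
cv2.imwrite('pics/s3.png',cv2.resize(p[180:260,370:470,::-1],None,fx=6,fy=6,interpolation=cv2.INTER_CUBIC))
E
```

```text
639 -9.127102456698752 29.056253175354588 -33.19988396508533 28.178732310823293
203 406 409 [(np.int64(-4), np.int64(28), np.int64(139))]
206 400 411 [(np.int64(9), np.int64(26), np.int64(139)), (np.int64(-2), np.int64(23), np.int64(138))]
209 398 413 [(np.int64(15), np.int64(21), np.int64(139)), (np.int64(6), np.int64(17), np.int64(139)), (np.int64(-4), np.int64(14), np.int64(139))]
212 397 415 [(np.int64(19), np.int64(16), np.int64(138)), (np.int64(10), np.int64(12), np.int64(140)), (np.int64(0), np.int64(9), np.int64(138)), (np.int64(-9), np.int64(5), np.int64(139))]
215 396 417 [(np.int64(24), np.int64(11), np.int64(138)), (np.int64(16), np.int64(6), np.int64(141)), (np.int64(5), np.int64(4), np.int64(138)), (np.int64(-4), np.int64(0), np.int64(139))]
218 395 418 [(np.int64(28), np.int64(6), np.int64(138)), (np.int64(19), np.int64(3), np.int64(138)), (np.int64(10), np.int64(-2), np.int64(139)), (np.int64(1), np.int64(-6), np.int64(140))]
221 396 418 [(np.int64(28), np.int64(1), np.int64(135)), (np.int64(21), np.int64(-5), np.int64(140)), (np.int64(12), np.int64(-8), np.int64(140)
[... 188 characters left out ...]
4(139)), (np.int64(6), np.int64(-17), np.int64(139))]
227 395 416 [(np.int64(29), np.int64(0), np.int64(122)), (np.int64(26), np.int64(-12), np.int64(135)), (np.int64(19), np.int64(-18), np.int64(139)), (np.int64(10), np.int64(-22), np.int64(140))]
230 396 415 [(np.int64(28), np.int64(-3), np.int64(117)), (np.int64(24), np.int64(-14), np.int64(128)), (np.int64(18), np.int64(-21), np.int64(134)), (np.int64(11), np.int64(-27), np.int64(138))]
233 400 414 [(np.int64(25), np.int64(-11), np.int64(117)), (np.int64(19), np.int64(-20), np.int64(125)), (np.int64(12), np.int64(-26), np.int64(129))]
236 404 414 [(np.int64(21), np.int64(-19), np.int64(117)), (np.int64(14), np.int64(-25), np.int64(121))]
```

View pics/s3.png

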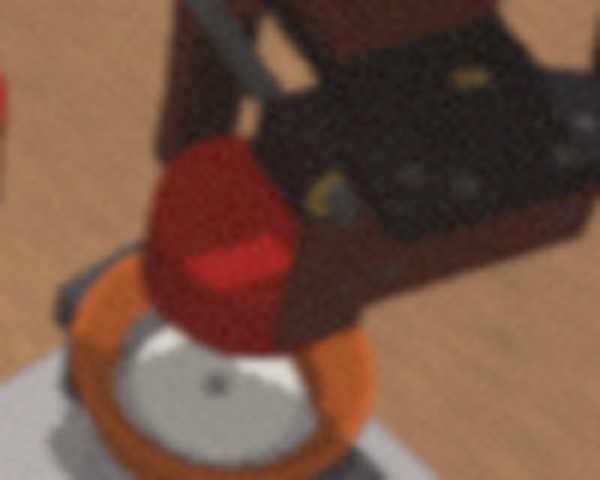

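Call:
{"fn": "drive_tool", "kwargs": {"plan": [[[-0.1,0,2,0,40],[0,0,1.5,0,40],[0,0,1.0,0,40],[0,0,0.4,0,40],[0,0,0,0,40]]]}}

```text
clock: 5.15
position: [546.2, -144.1, 100.8]
tcp_rot: [0.145, 0.989, 0.0, -0.0]
contact_force: [0.3, 0.4, -0.3]
finger_gap: 59.8
grasp_force: 20.0
```

```bash
python3 -c "from h import *;go(545.7,-145,99)"
```

```text
pos [ 546.2 -144.1  100.8] tilt [-0.001  0.    -1.   ] F [ 0.3  0.4 -0.3] gap 59.8 t 5.15 cm [ 0.03 -0.1   0.18]
```

Call:
{"fn": "drive_tool", "kwargs": {"plan": [[[0,-0.1,0.15,0,40],[0,0,0,0,40],[0,0,0,0,100],[0,0,0,0,100],[0,0,0,0,100]]]}}

```text
clock: 5.65
position: [546.3, -145.9, 99.9]
tcp_rot: [0.146, 0.989, 0.0, 0.0]
contact_force: [-0.1, -0.7, 0.6]
finger_gap: 80.2
grasp_force: 0.0
```

Call:
{"fn": "drive_tool", "kwargs": {"plan": [[[0,0,0,0,100],[0,0,-2,0,100],[0,0,-4,0,100],[0,0,-4,0,0],[5,0,0,0,0]]]}}

```text
clock: 6.15
position: [505.7, -133.4, 205.3]
tcp_rot: [0.146, 0.989, -0.001, 0.007]
contact_force: [-0.9, 0.1, 0.1]
finger_gap: 75.2
grasp_force: 0.0
```

Call:
{"fn": "drive_tool", "kwargs": {"plan": [[[5,0,0,0,0],[0,0,0,0,0],[0,0,0,0,0]]]}}

```text
clock: 6.45
position: [450.1, -116.6, 200.2]
tcp_rot: [0.146, 0.989, 0.001, 0.001]
contact_force: [0.8, -0.9, 0.8]
finger_gap: 51.2
grasp_force: 0.0
```

```bash
python3 - <<'E'
from h import *
go(545.7,-145,115)
for c in('side','top'):
    p,d=vision.camera(c)
    X=cloud(c,d);R=p.astype(int)
    g=(R[...,0]>90)&(R[...,1]<45)&(np.hypot(X[...,0]-545,X[...,1]+145)<60)&(X[...,2]>55)&(d>0)
    q=X[g]
    if len(q)>20: print(c,len(q),np.percentile(q[:,2],[2,50,98]).round(1),cv2.minEnclosingCircle(q[q[:,2]>84][:,:2].astype(np.float32)))
    if c=='side':cv2.imwrite('pics/s4.png',cv2.resize(p[180:280,350:470,::-1],None,fx=5,fy=5,interpolation=cv2.INTER_CUBIC))
E
```

```text
pos [ 450.1 -116.6  200.2] tilt [ 0.001  0.001 -1.   ] F [ 0.8 -0.9  0.8] gap 51.2 t 6.45 cm [-9.96  0.03  8.53]
side 895 [65.8 88.2 90.9] ((546.3487548828125, -147.11500549316406), 29.893869400024414)
top 524 [73.7 87.1 90. ] ((547.4268798828125, -145.40933227539062), 29.15757942199707)
```

View pics/s4.png

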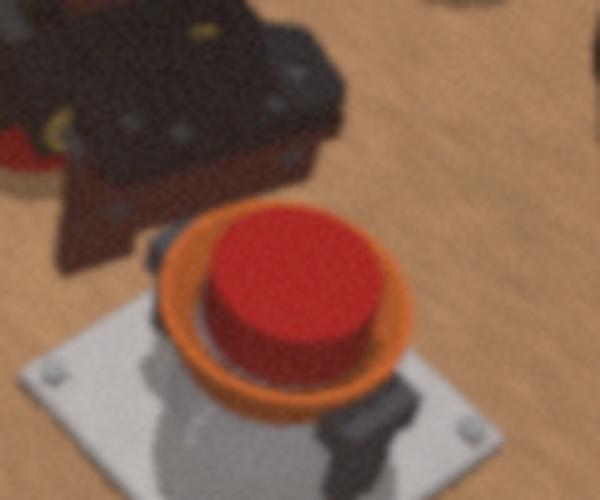

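Puck stands flat and centred in the mouth (crop 295,290). Now going back above it with the fingers closing.

Call:
{"fn": "drive_tool", "kwargs": {"plan": [[[-4,0,0,0,0],[-4,0,0,0,0],[-2,0,0,0,0],[0,0,1,0,0],[0,0,3,0,0]]]}}

```text
clock: 7.05
position: [548.2, -146.8, 160.1]
tcp_rot: [0.146, 0.989, -0.0, 0.002]
contact_force: [0.1, 0.4, -0.7]
finger_gap: 3.1
grasp_force: 0.0
```

Call:
{"fn": "drive_tool", "kwargs": {"plan": [[[0,0,3,0,0],[0,0,1,0,0],[0,0,0,0,0],[0,0,0,0,0],[0,0,0,0,0]]]}}

```text
clock: 7.55
position: [547.0, -146.1, 121.0]
tcp_rot: [0.146, 0.989, 0.0, 0.001]
contact_force: [0.3, 0.8, -1.2]
finger_gap: 0.8
grasp_force: 0.0
```

```bash
python3 -c "from h import *;go(546,-145,69)"
```

```text
pos [ 547.  -146.1  121. ] tilt [ 0.002 -0.    -1.   ] F [ 0.3  0.8 -1.2] gap 0.8 t 7.55 cm [0.14 0.08 5.2 ]
```

Call:
{"fn": "drive_tool", "kwargs": {"plan": [[[0.1,0.1,0.5,0,0],[0,0,0.5,0,0],[0,0,0.5,0,0],[0,0,0.5,0,0],[0,0,0.5,0,0]]]}}

```text
clock: 8.05
position: [546.2, -144.4, 94.8]
tcp_rot: [0.146, 0.989, 0.0, 0.001]
contact_force: [0.3, 2.1, 5.4]
finger_gap: 0.1
grasp_force: 2.3
```

Call:
{"fn": "drive_tool", "kwargs": {"plan": [[[0,0,0.5,0,0],[0,0,0.5,0,0],[0,0,0.5,0,0],[0,0,0.5,0,0]]]}}

```text
clock: 8.45
position: [546.1, -144.5, 74.6]
tcp_rot: [0.146, 0.989, 0.0, 0.001]
contact_force: [0.7, 1.6, 6.4]
finger_gap: 0.0
grasp_force: 3.4
```

Call:
{"fn": "drive_tool", "kwargs": {"plan": [[[0,0,0.3,0,0],[0,0,0.2,0,0],[0,0,0.1,0,0],[0,0,0,0,0]]]}}

```text
clock: 8.85
position: [546.1, -144.5, 68.6]
tcp_rot: [0.146, 0.989, 0.0, 0.001]
contact_force: [0.7, 1.2, 6.1]
finger_gap: 0.5
grasp_force: 2.9
```

Call:
{"fn": "drive_tool", "kwargs": {"plan": [[[0,0,0.1,0,0],[0,0,0.05,0,0],[0,0,0,0,0]]]}}

```text
clock: 9.15
position: [546.1, -144.5, 67.4]
tcp_rot: [0.146, 0.989, 0.0, 0.001]
contact_force: [0.2, 1.0, 7.6]
finger_gap: 0.5
grasp_force: 3.8
```

Call:
{"fn": "drive_tool", "kwargs": {"plan": [[[0,0,-0.5,0,0],[0,0,-2,0,0],[0,0,-4,0,0],[0,0,-4,0,0],[5,0,0,0,0]]]}}

```text
clock: 9.65
position: [504.7, -132.3, 176.9]
tcp_rot: [0.146, 0.989, -0.001, 0.006]
contact_force: [1.0, 0.4, -0.1]
finger_gap: -0.0
grasp_force: 0.0
```

Call:
{"fn": "drive_tool", "kwargs": {"plan": [[[5,0,0,0,0],[3,0,0,0,0],[0,0,0,0,0],[0,0,0,0,0]]]}}

```text
clock: 10.05
position: [421.1, -107.0, 172.2]
tcp_rot: [0.146, 0.989, 0.0, 0.0]
contact_force: [0.1, 0.2, 0.1]
finger_gap: 0.5
grasp_force: 0.0
```

```bash
python3 - <<'E'
from h import *
go(545.7,-145,115)
for c in('side','top'):
    p,d=vision.camera(c)
    X=cloud(c,d);R=p.astype(int)
    g=(R[...,0]>70)&(R[...,1]<40)&(R[...,2]<45)&(np.hypot(X[...,0]-545,X[...,1]+145)<32)&(X[...,2]>30)&(d>0)
    q=X[g]
    if len(q)>20: print(c,len(q),np.percentile(q[:,2],[2,50,98]).round(1),cv2.minEnclosingCircle(q[:,:2].astype(np.float32)))
    if c=='side':cv2.imwrite('pics/s5.png',cv2.resize(p[180:280,350:470,::-1],None,fx=5,fy=5,interpolation=cv2.INTER_CUBIC))
E
```

```text
pos [ 421.1 -107.   172.2] tilt [ 0.001  0.    -1.   ] F [0.1 0.2 0.1] gap 0.5 t 10.05 cm [-13.02  -0.05   5.73]
side 29 [48.2 50.1 52.7] ((555.0643310546875, -140.83230590820312), 21.63534927368164)
top 527 [45.1 48.2 51.1] ((545.491455078125, -145.16799926757812), 30.97984504699707)
```

View pics/s5.png

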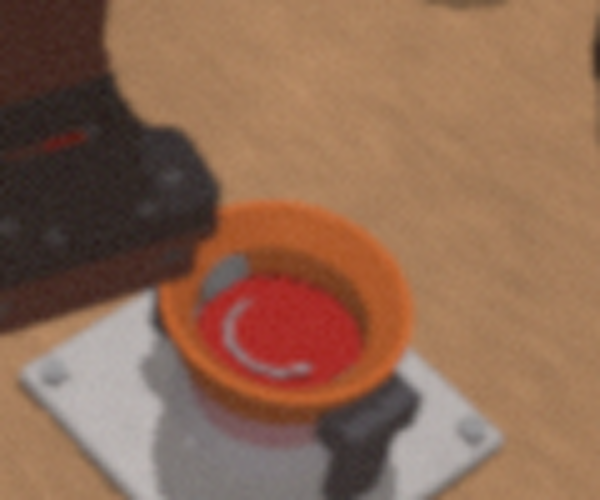

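The puck sits at the bottom of the mouth (crop 280,330) with its top at about z=50 and a catch over it at (225,280). I'll check that it's flat, then hand in.

```bash
python3 - <<'E'
from h import *
p,d=vision.camera('top');X=cloud('top',d);R=p.astype(int)
g=(R[...,0]>70)&(R[...,1]<40)&(R[...,2]<45)&(np.hypot(X[...,0]-545.7,X[...,1]+145)<27)&(X[...,2]>30)&(d>0)
q=X[g]-[545.7,-145,0];s=np.linalg.lstsq(np.c_[q[:,:2],np.ones(len(q))],q[:,2],rcond=None)[0]
t=np.degrees(np.hypot(*s[:2]));print(s,t)
if t<5 and 45<s[2]<52: print(arm.hand_in())
E
```

```text
[4.89667422e-03 7.41810912e-03 4.79177279e+01] 0.5092745967558613
the job is handed in; nothing more can be done
None
```

The red puck is loaded in the larger magazine and held down: its top is at about z=50 mm, it is flat to within about 0.5°, the hand is clear, the yellow and white pucks were not touched, and the job is handed in (no verdict was returned).

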